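Hold a casting flask down in the sprung ring cradle

ROBOT

A 6-joint arm with a two-finger parallel gripper is mounted at the origin on a cart in front of the work surface, level with it; the furniture and walls round the work are solid. World frame = base frame: x ahead of the robot, y to its left, z up, the work surface at z = 0. Lengths are in m, angles in rad, forces in N, time in s.
With the tool pointing down it reaches from about 0.325 to 0.85 m from the base axis. Payload 15.5 kg.
Tool frame: the origin (TCP) lies midway between the tips of the shut fingers; the grasp point (between the pads) lies 19 mm behind it; z points along the fingers, y is the line along which they close (so a half turn about z gives the same grasp; the last joint's range is limited). The gripper opens to 91 mm and grips with 3 to 60 N. Pads are 32 mm wide; open, the fingers measure 118 mm over their backs; the gripper's body (76 mm by 178 mm) begins 60 mm behind the grasp point.
Start: joints at [-1.24, 0.494, 1.345, -0, 1.302, -0.096], TCP at [0.258, -0.569, 0.214] pointing down, gripper open.
Joint ranges: [-2.91, 2.91], [-0.82, 2.16], [0.22, 2.67], [-1.22, 4.37], [0.12, 2.79], [-3.08, 3.08]. Speed limits (rad/s): [1.89, 1.89, 2.57, 3.01, 3.01, 3.01].

INTERFACE

Orientations are given as a 3x3 rotation matrix whose columns are the frame's x, y, z axes.
In Python, from station import manip gives the robot as it stands. The module is installed in compiled form; this text tells all that it offers.
- The arm moves only by the tool move_arm, never from a script. Its argument "commands" is a list of rows, each a list of 7 numbers: the finger opening in m, from 0 to 0.0912, then the shift along the tool's x, y, z in m, then the turn, a rotation vector about the tool's x, y, z in degrees. In form: [[grip, x, y, z, wx, wy, wz], ...]. A call has exactly 5 rows; each row shifts and turns the commanded pose from where the row before left it, along the tool's axes as they then stand; what a row does not reach is not made up. A row lasts 1/8 s, in which the tool goes at most 62.5 mm and 10.7 degrees, less where a joint would pass 70% of its speed; a pose out of reach is approached as far as the arm can. A call with a gripper value outside its range is refused whole. The fingers move at their own pace and stop on an object; "force" is the grip in N (left out, the last holds). Time passes only in rows, so rows that do not move let the fingers close, or fill a call up. It gives the time, the measured TCP pose, the force, the opening and the grip force at its end, in the units of the state.
- manip.observe(): the state, without advancing time (a new reading comes with each control period).
- manip.camera(name): name is "side" or "top"; returns the picture (400x640x3 uint8, red, green, blue); there is no depth.
- manip.camera_model(name): a dict with "fx", "fy", "cx", "cy" (pixels), "rvec" (rotation vector, rad) and "tvec" (3), from world to camera coordinates, as OpenCV has them. Camera axes: x right, y down, z forward; pixel columns grow to the right and rows downward; lengths in m; the calibration is good to about 2 mm. A picture is of the moment at which its call begins. camera_model takes no time and is no camera call.
- manip.job_done(): hands the job in; it is judged then, once.
The state is a dict: "time_s": time; "joint_positions": joint angles; "joint_vel": joint speeds; "effort": joint torques, N m; "tcp_pos": TCP position; "eef_rot": TCP orientation; "wrist_force": force on the tool from outside, world axes, zero at the start; "ft_torque": the same for the moment, N m; "width": finger opening in m; "gripper_force": force on a finger pad.
Only numpy, scipy, OpenCV 4.12 (cv2) and the standard library are available. Lean on these libraries where they do the work, as an engineer would, in place of code of your own. Each camera call takes 0.05 s, during which the arm holds its last target. There are 200 camera calls.

TASK

The tray holds three steel casting flasks of one family among some oddments. Take out the middle-sized one, the only one that fits the sprung ring cradle, lower it upright into the ring, collar on the ring, and press it down against the spring until the ring is nearly on its stops; finish like that, still holding the flask pressed down and not letting go. Leave everything else where it is.

Things in the scene. Friction and masses are not known exactly. Their poses are not given: they have to be found in the camera images.
- flask_center (a point): centre (half-way up, on the axis) of the medium flask, the one to use: round steel, 85 mm tall, upright, 0.18-0.35 kg. From its foot up: plug 40 mm wide, 30 mm long, lower edge rounded; flat collar 56 mm wide from 30 to 35 mm; plain neck 30 mm wide from 35 to 85 mm, the place to grip. Foot 42.5 mm, collar underside 12.5 mm below this point. z: up its axis
- ring_top (a point): centre of the bore at the top face of the cradle's moving steel ring: 120 mm wide, 8 mm thick, bore 46 mm, top 72 mm over the worktop when free. It slides down three posts (50 mm off the axis, cap nuts up to 80 mm high) over a coil spring; grey fixed foot 132 mm wide. The plug goes through the bore, the collar rests on the ring: this point is then 12.5 mm below the flask's centre
- cradle_ring (a joint): how far the ring is pushed down, m: 0 free (up), 0.024 on the stop sleeves of the posts. The spring needs about 6.5 N to begin to give (the flask's own weight does not sink it), then 0.4 N per mm, about 16 N at the stops; it lifts the ring again when let go
- tray: shallow open aluminium tray 185 x 290 x 28 mm, wall and floor 4 mm, fixed to the worktop; origin at the centre of its underside, longer side along its y. The flasks and oddments stand in it, changing places. Wall cabinets overhang the back of the worktop, underside 0.48 m above it: a tall wrist stays clear with the fingers tilted forward
- small_flask_center (a point): centre of the small flask, to be left alone (would fall through the ring): 70 mm tall, plug 26 mm, collar 40 mm, neck 22 mm in diameter
- large_flask_center (a point): centre of the large flask, to be left alone (too wide for the ring): 95 mm tall, plug 62 mm, collar 72 mm, neck 36 mm in diameter
- felt_cone: pale felt polishing cone, 42 mm wide, 49 mm tall, standing in the tray, left alone; origin under its centre
- drop_bottle: small white screw-lid bottle 36 mm wide, 58 mm tall, in the tray, left alone; origin under its centre
- bur_block: white block with burs, 32 x 64 x 50 mm, in the tray, left alone; origin under its centre
- plaster_model: yellow plaster jaw model 54 x 68 x 29 mm on the worktop, left alone; origin under its centre
- spatula: spatula with wooden handle, 24 x 211 x 16 mm, lying on the worktop, left alone; origin under its centre
- marker: thick marker pen 16 x 112 x 16 mm lying on the worktop, left alone; origin under its centre

How it is judged:
On the way, in this order (a step that is already met when the one before it is completed fails the run):
1. the medium flask is lifted clear of the tray, upright, in the gripper (height (world z) of flask_center above 0.1 m and contact force between flask and tray below 0.1 N and contact force between the fingers and flask above 1 N and angle between flask_center's own z axis and vertical below 0.5 rad), for 0.2 s.
2. the flask sits collar down in the ring and the ring is pressed nearly onto its stops (horizontal distance between flask_center and ring_top below 0.005 m and z of flask_center in the frame of ring_top between 0.0085 and 0.0165 m and angle between flask_center's own z axis and vertical below 0.1 rad and value of joint cradle_ring above 0.017 m and contact force between flask and cradle_ring above 5 N and contact force between the fingers and flask above 2 N and contact force between each of the arm, the fingers and cradle below 0.5 N), for 0.5 s.
At the end, for the whole second after the job is handed in: Gripper still on the flask, not on the cradle; flask still, upright (0.1 rad), centred in the ring (5 mm), collar on it (4 mm), pressing with over 5 N; ring down 17 mm or more of its 24 mm; every other thing within 30 mm of its start (all of step 2 and linear speed of flask below 0.02 m/s and distance of each of small_flask_center, large_flask_center, felt_cone, drop_bottle, bur_block, plaster_model, spatula, marker from where it was at the start of the episode below 0.03 m); the arm keeps its last pose, push and grip.
It fails at once if another thing of the tray or worktop is shifted by more than 30 mm (distance of any of small_flask_center, large_flask_center, felt_cone, drop_bottle, bur_block, plaster_model, spatula, marker from where it was at the start of the episode above 0.03 m).
It also fails if it takes over 50 s, if anything falls off the work surface, if the arm or the gripper's body presses on something with over 40 N, if the wrist force passes 120 N, or if a joint passes its speed limit or range.

## Working session

There is one attempt and no reset: what is moved stays moved. The work goes in short steps, Python scripts to look and compute and a tool call to move; the robot and the scene stay as the last step left them, time stands still between calls to the robot, and variables do not carry over. Pictures are saved under pics/ and viewed, at most 10 in all, crops included, and the job is handed in when it is done.

Besides the shell and the picture viewer there is one more tool, called after ">>>" by a JSON object that holds its "name" and its "arguments", one argument or row to a line. move_arm: Moves the arm, as the interface text tells. Its arguments: {"type":"object","properties":{"commands":{"type":"array"},"force":{"type":"number"}},"required":["commands"]}

```bash
mkdir -p pics; python3 - <<'E'
from station import manip
import cv2
for n in("top","side"):
    cv2.imwrite(f"pics/{n}0.png",manip.camera(n)[:,:,::-1]); print(manip.camera_model(n))
s=manip.observe();print(s["time_s"],s["tcp_pos"],s["eef_rot"],s["width"],s["wrist_force"])
E
```

```text
{'fx': 405.99493459392755, 'fy': 405.99493459392755, 'cx': 321.6987713776395, 'cy': 198.03464068775588, 'rvec': array([ 2.10718616, -2.1636852 ,  0.15915749]), 'tvec': array([0.03835866, 0.50299873, 1.3621921 ])}
{'fx': 468.65672259142406, 'fy': 468.65672259142406, 'cx': 318.9328423957945, 'cy': 199.15336440934024, 'rvec': array([ 2.1605313 , -0.22034784,  0.13029706]), 'tvec': array([-0.49456729,  0.14782095,  1.47186683])}
0.1 [ 0.25803662 -0.56886331  0.21340295] [[ 9.10707342e-01  4.13052041e-01 -3.84479963e-04]
 [ 4.13052213e-01 -9.10706758e-01  1.03433681e-03]
 [ 7.70864290e-05 -1.10078843e-03 -9.99999391e-01]] 0.09108711629475684 [-0.64874909 -0.21693594  0.04180881]
```

View pics/top0.png

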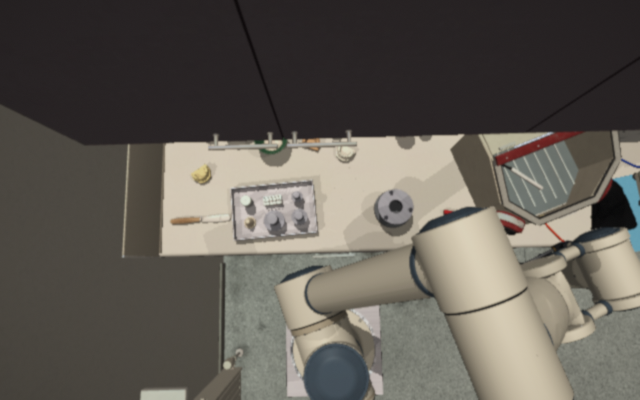

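View pics/side0.png

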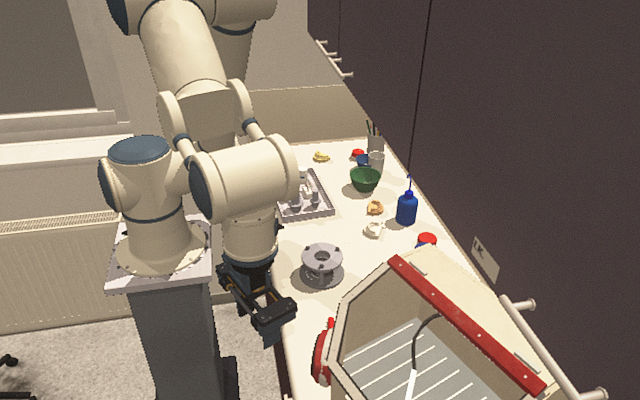

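The top view shows the tray at about (275,210) and the cradle ring at (395,207). In the side view the ring is at (322,257), and the arm partly hides the tray at about (305,195). Next I'll enlarge both views.

```bash
cat > h.py <<'E'
import numpy as np,cv2
from station import manip
def cam(n):
    m=manip.camera_model(n);R=cv2.Rodrigues(m["rvec"])[0];K=np.array([[m["fx"],0,m["cx"]],[0,m["fy"],m["cy"]],[0,0,1]]);return K,R,m["tvec"]
def atz(n,u,v,z):
    K,R,t=cam(n);d=R.T@np.linalg.solve(K,[u,v,1]);c=-R.T@t;return c+d*(z-c[2])/d[2]
def tri(a,b):
    P=[K@np.c_[R,t] for K,R,t in(cam("top"),cam("side"))]
    X=cv2.triangulatePoints(P[0],P[1],np.array(a,float),np.array(b,float))[:,0];return X[:3]/X[3]
def proj(n,X):
    K,R,t=cam(n);p=K@(R@np.array(X)+t);return p[:2]/p[2]
def crop(im,u0,v0,u1,v1,s):
    c=cv2.resize(im[v0:v1,u0:u1,::-1],None,fx=s,fy=s,interpolation=cv2.INTER_CUBIC)
    for u in range(-(-u0//10)*10,u1,10):
        cv2.putText(c,str(u),(int((u+.5-u0)*s)-10,8),0,.3,(0,0,255));cv2.line(c,(int((u+.5-u0)*s),10),(int((u+.5-u0)*s),16),(0,0,255))
    for v in range(-(-v0//10)*10,v1,10):
        cv2.putText(c,str(v),(0,int((v+.5-v0)*s)+3),0,.3,(0,0,255));cv2.line(c,(20,int((v+.5-v0)*s)),(26,int((v+.5-v0)*s)),(0,0,255))
    return c
E
python3 - <<'E'
from h import *
t=cv2.imread("pics/top0.png")[:,:,::-1];s=cv2.imread("pics/side0.png")[:,:,::-1]
a=crop(t,228,176,324,246,8);cv2.imwrite("pics/c1.png",a)
b=crop(t,370,180,420,235,8);c=crop(s,295,235,345,290,8);cv2.imwrite("pics/c2.png",np.hstack([b,c]))
E
```

```text
(no output)
```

View pics/c1.png

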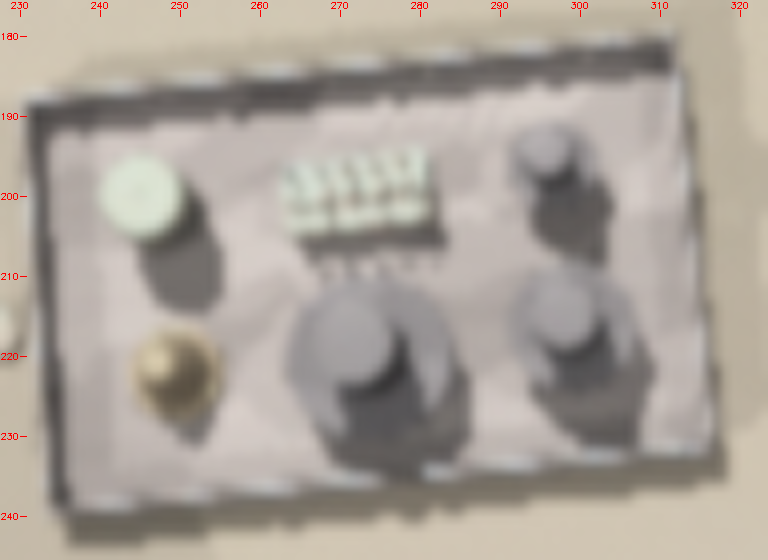

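View pics/c2.png

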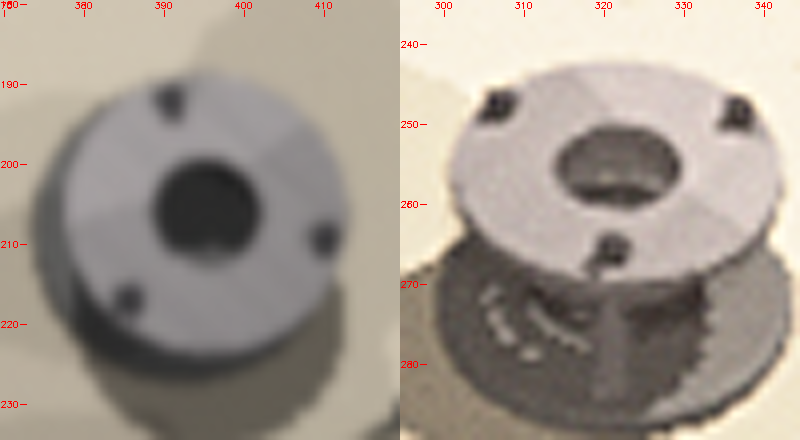

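Crops:
- **Tray, top view:** large flask neck top at (272,218), medium at (298,214.5), small at (296,195).
- **Cradle bore:** top view (395.3,206), side view (321.8,255.3).

In the side view the arm hides the medium flask.

```bash
python3 - <<'E'
from h import *
np.set_printoptions(precision=4,suppress=True)
print("ring tri",tri((395.3,206),(321.8,255.3)),atz("top",395.3,206,.072),atz("side",321.8,255.3,.072))
for n,u,v,z in[("med",297.9,214.5,.089),("large",271.7,217.7,.099),("small",295.8,194.5,.074),("block",272,199,.05),("bottle",245,199,.06)]:
    X=atz("top",u,v,z);print(n,X,proj("side",X))
for u,v in[(231,188),(311,181),(317,232),(236,239)]:print("tray",atz("top",u,v,.028))
for n in("top","side"):
    K,R,t=cam(n);print(n,-R.T@t)
E
```

```text
ring tri [ 0.4657 -0.2215  0.0722] [ 0.4649 -0.2214  0.072 ] [ 0.4663 -0.2212  0.072 ]
med [0.443  0.1049 0.089 ] [294.6757 189.7593]
large [0.4335 0.1905 0.099 ] [287.9392 174.5895]
small [0.5129 0.1119 0.074 ] [314.4941 190.1932]
block [0.5035 0.1955 0.05  ] [307.3002 183.5821]
bottle [0.5044 0.2863 0.06  ] [303.0035 168.5794]
tray [0.55  0.342 0.028]
tray [0.5672 0.0611 0.028 ]
tray [0.388  0.0443 0.028 ]
tray [0.3713 0.3231 0.028 ]
top [0.2841 0.016  1.4245]
side [ 0.2399 -1.209   0.9558]
```

>>> {"name": "move_arm", "arguments": {
  "commands": [
    [0.06,0.015,-0.018,0,0,0,0],
    [0.06,0.03,-0.036,0,0,0,0],
    [0.06,0.03,-0.036,0,0,0,0],
    [0.06,0.03,-0.036,0,0,0,0],
    [0.06,0.03,-0.036,0,0,0,0]
  ],
  "force": 50
}}

```text
time_s: 0.72
tcp_pos: [0.3143, -0.3643, 0.2137]
eef_rot: [[0.911, 0.413, -0.0], [0.413, -0.911, 0.0], [0.0, -0.0, -1.0]]
wrist_force: [0.6, -0.4, 0.3]
width: 0.0599
gripper_force: 0.0
```

>>> {"name": "move_arm", "arguments": {
  "commands": [
    [0.06,0.03,-0.036,0,0,0,0],
    [0.06,0.03,-0.036,0,0,0,0],
    [0.06,0.03,-0.036,0,0,0,0],
    [0.06,0.03,-0.036,0,0,0,0],
    [0.06,0.03,-0.036,0,0,0,0]
  ]
}}

```text
time_s: 1.35
tcp_pos: [0.3765, -0.1385, 0.2139]
eef_rot: [[0.911, 0.413, -0.0], [0.413, -0.911, 0.0], [0.0, -0.0, -1.0]]
wrist_force: [0.8, -0.6, 0.1]
width: 0.06
gripper_force: 0.0
```

>>> {"name": "move_arm", "arguments": {
  "commands": [
    [0.06,0.03,-0.036,0,0,0,0],
    [0.06,0.03,-0.036,0,0,0,0],
    [0.06,0.03,-0.036,0,0,0,0],
    [0.06,0.03,-0.036,0,0,0,0],
    [0.06,0.03,-0.036,0,0,0,0]
  ]
}}

```text
time_s: 1.98
tcp_pos: [0.4388, 0.0875, 0.2139]
eef_rot: [[0.911, 0.413, -0.0], [0.413, -0.911, -0.0], [-0.0, 0.0, -1.0]]
wrist_force: [0.0, -0.2, 0.3]
width: 0.06
gripper_force: 0.0
```

```bash
python3 - <<'E'
from h import *
s=manip.observe();print(s["time_s"],s["tcp_pos"],s["eef_rot"],s["width"],s["wrist_force"],s["joint_positions"])
t=manip.camera("side")
cv2.imwrite("pics/s1.png",t[:,:,::-1])
a=crop(t,260,145,350,225,8);cv2.imwrite("pics/c3.png",a)
E
```

```text
1.975 [0.43882063 0.08747291 0.21386565] [[ 9.10639023e-01  4.13202818e-01 -3.75452908e-05]
 [ 4.13202813e-01 -9.10639021e-01 -9.28446121e-05]
 [-7.25538622e-05  6.90341070e-05 -9.99999995e-01]] 0.06002080347216 [ 0.00677467 -0.23691009  0.29026198] [ 6.32340717e-02  2.44913228e-01  1.76139415e+00 -9.95800118e-05
  1.13532861e+00  1.20810403e+00]
```

View pics/c3.png

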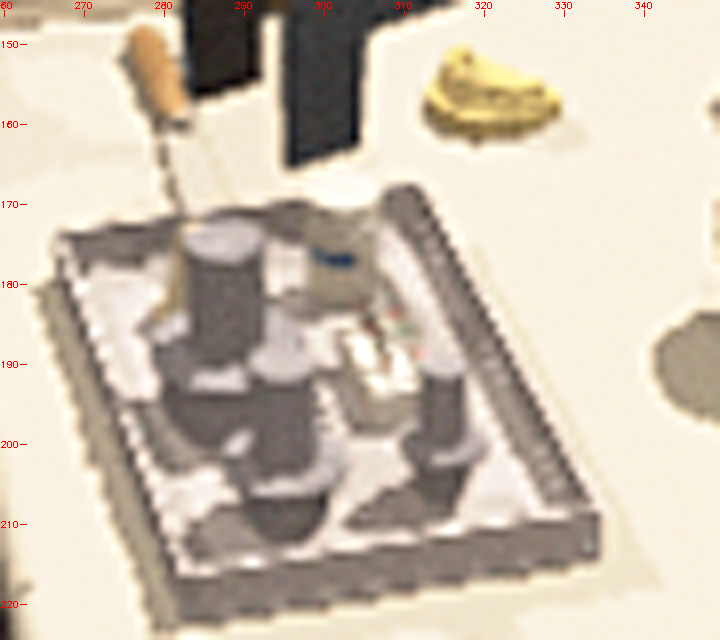

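In the side crop the medium flask's neck top is at (294.8,189.7), which agrees with the top view: (0.443, 0.105, 0.089). The way down is clear.

```bash
python3 - <<'E'
from h import *
X=tri((297.9,214.5),(294.8,189.7));print(X)
s=manip.observe();print(s["eef_rot"].T@(np.array([X[0],X[1],.052])-s["tcp_pos"]))
E
```

```text
[0.44323079 0.10488481 0.08919366]
[ 0.00814642 -0.01069795  0.16198947]
```

>>> {"name": "move_arm", "arguments": {
  "commands": [
    [0.06,0.008,-0.011,0.02,0,0,0],
    [0.06,0,0,0.04,0,0,0],
    [0.06,0,0,0.04,0,0,0],
    [0.06,0,0,0.02,0,0,0],
    [0.06,0,0,0,0,0,0]
  ]
}}

```text
time_s: 2.65
tcp_pos: [0.4404, 0.0991, 0.0928]
eef_rot: [[0.911, 0.413, -0.003], [0.413, -0.911, -0.0], [-0.003, -0.001, -1.0]]
wrist_force: [-0.2, -0.8, 0.4]
width: 0.0599
gripper_force: 0.0
```

```bash
python3 - <<'E'
from h import *
t=manip.camera("side")
s=manip.observe();print(s["time_s"],s["tcp_pos"],s["wrist_force"])
cv2.imwrite("pics/c4.png",crop(t,255,130,345,220,6))
E
```

```text
2.7 [0.44115388 0.09913921 0.09382606] [ 0.11249451  0.20342171 -0.01581324]
```

View pics/c4.png

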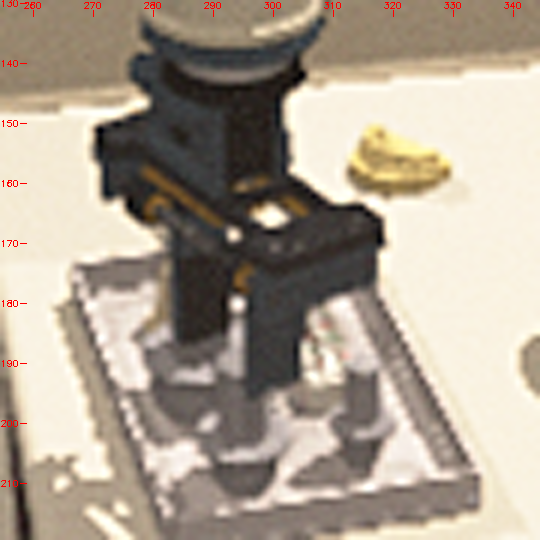

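The crop shows the fingers astride the medium neck, with the near finger tip at about (299,194) and nothing touched. I'll correct sideways by about 6 mm, then go down and grip.

>>> {"name": "move_arm", "arguments": {
  "commands": [
    [0.06,0.004,-0.004,0,0,0,0],
    [0.06,0,0,0.02,0,0,0],
    [0.06,0,0,0.02,0,0,0],
    [0.06,0,0,0.002,0,0,0],
    [0.06,0,0,0,0,0,0]
  ]
}}

```text
time_s: 3.32
tcp_pos: [0.4439, 0.1047, 0.0527]
eef_rot: [[0.911, 0.413, 0.001], [0.413, -0.911, 0.0], [0.001, 0.0, -1.0]]
wrist_force: [1.1, 0.5, 0.8]
width: 0.06
gripper_force: 0.0
```

>>> {"name": "move_arm", "arguments": {
  "commands": [
    [0.028,0,0,0,0,0,0],
    [0.02,0,0,0,0,0,0],
    [0.02,0,0,0,0,0,0],
    [0.02,0,0,0,0,0,0],
    [0.02,0,0,0,0,0,0]
  ],
  "force": 50
}}

```text
time_s: 3.95
tcp_pos: [0.4436, 0.1045, 0.0521]
eef_rot: [[0.911, 0.413, 0.0], [0.413, -0.911, 0.0], [0.0, 0.0, -1.0]]
wrist_force: [0.6, -0.4, 5.5]
width: 0.0292
gripper_force: 50.0
```

>>> {"name": "move_arm", "arguments": {
  "commands": [
    [0.02,0,0,-0.01,0,0,0],
    [0.02,0,0,-0.025,0,0,0],
    [0.02,0,0,-0.03,0,0,0],
    [0.02,0,0,-0.025,0,0,0],
    [0.02,0,0,-0.01,0,0,0]
  ],
  "force": 60
}}

```text
time_s: 4.58
tcp_pos: [0.4438, 0.1045, 0.1533]
eef_rot: [[0.911, 0.413, 0.002], [0.413, -0.911, 0.0], [0.002, 0.001, -1.0]]
wrist_force: [0.1, 0.1, -3.8]
width: 0.0295
gripper_force: 59.9
```

>>> {"name": "move_arm", "arguments": {
  "commands": [
    [0.02,0,0,0,0,0,0],
    [0.02,0,0,0,0,0,0],
    [0.02,0,0,0,0,0,0],
    [0.02,-0.005,0.014,0,0,0,0],
    [0.02,-0.01,0.028,0,0,0,0]
  ]
}}

```text
time_s: 5.2
tcp_pos: [0.447, 0.0594, 0.1516]
eef_rot: [[0.91, 0.414, -0.001], [0.414, -0.91, -0.0], [-0.001, -0.0, -1.0]]
wrist_force: [0.1, -1.1, -4.3]
width: 0.0291
gripper_force: 59.9
```

>>> {"name": "move_arm", "arguments": {
  "commands": [
    [0.02,-0.016,0.042,0,0,0,0],
    [0.02,-0.016,0.042,0,0,0,0],
    [0.02,-0.016,0.042,0,0,0,0],
    [0.02,-0.016,0.042,0,0,0,0],
    [0.02,-0.016,0.042,0,0,0,0]
  ]
}}

```text
time_s: 5.82
tcp_pos: [0.4605, -0.1666, 0.1517]
eef_rot: [[0.911, 0.413, -0.0], [0.413, -0.911, 0.0], [-0.0, -0.0, -1.0]]
wrist_force: [0.3, -0.1, -2.9]
width: 0.0289
gripper_force: 59.9
```

>>> {"name": "move_arm", "arguments": {
  "commands": [
    [0.02,-0.012,0.034,0,0,0,0],
    [0.02,-0.0075,0.02,0,0,0,0],
    [0.02,0,0,0,0,0,0],
    [0.02,0,0,0,0,0,0],
    [0.02,0,0,0,0,0,0]
  ]
}}

```text
time_s: 6.45
tcp_pos: [0.4654, -0.2205, 0.1519]
eef_rot: [[0.91, 0.414, -0.0], [0.414, -0.91, 0.0], [-0.0, -0.0, -1.0]]
wrist_force: [0.9, 0.5, -3.8]
width: 0.0294
gripper_force: 59.9
```

```bash
python3 - <<'E'
from h import *
t=manip.camera("side")
s=manip.observe();p=s["tcp_pos"];print(s["time_s"],p,s["eef_rot"].T@(np.array([.4657,-.2215,p[2]])-p),s["wrist_force"],s["ft_torque"])
f=np.array(p)-[0,0,.048]
print("plug foot / collar-underside predicted",proj("side",f),proj("side",f+[0,0,.03]),proj("side",f+[0,0,.035]))
cv2.imwrite("pics/c5.png",crop(t,285,190,355,290,6))
E
```

```text
6.5 [ 0.46550596 -0.22062399  0.15194201] [-1.86076091e-04  8.77735726e-04 -2.30208284e-07] [-0.27445557  0.34334336 -2.98927876] [ 0.03153723  0.00967703 -0.00275718]
plug foot / collar-underside predicted [321.61610249 246.58011846] [321.75884263 238.26225389] [321.78299389 236.85489267]
```

View pics/c5.png

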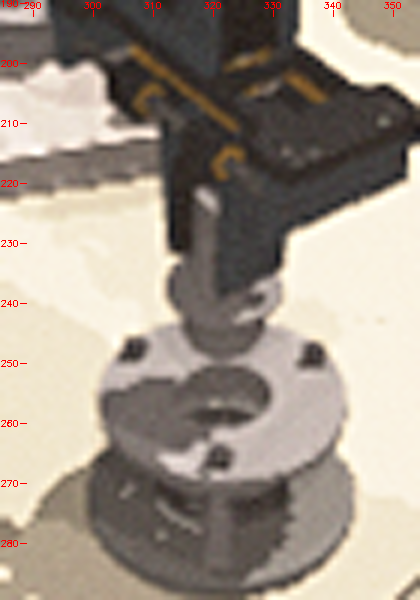

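The crop shows the plug centred at column 321.7 and the collar at 322.0, above the bore at 321.9. It is aligned, so I'll lower it gently.

>>> {"name": "move_arm", "arguments": {
  "commands": [
    [0.02,0,0.0008,0.012,0,0,0],
    [0.02,0,0,0.012,0,0,0],
    [0.02,0,0,0.01,0,0,0],
    [0.02,0,0,0.008,0,0,0],
    [0.02,0,0,0,0,0,0]
  ]
}}

```text
time_s: 7.12
tcp_pos: [0.4655, -0.222, 0.1092]
eef_rot: [[0.911, 0.413, -0.001], [0.413, -0.911, 0.001], [-0.001, -0.001, -1.0]]
wrist_force: [0.4, -0.3, -3.1]
width: 0.0292
gripper_force: 59.9
```

```bash
python3 - <<'E'
from h import *
t=manip.camera("side")
s=manip.observe();print(s["time_s"],s["tcp_pos"],s["wrist_force"],s["ft_torque"])
cv2.imwrite("pics/c6.png",crop(t,285,190,355,290,6))
E
```

```text
7.175 [ 0.46578976 -0.22219416  0.10967559] [ 0.18968385  0.07966869 -2.98887737] [ 0.03718208 -0.01578256 -0.03475022]
```

View pics/c6.png

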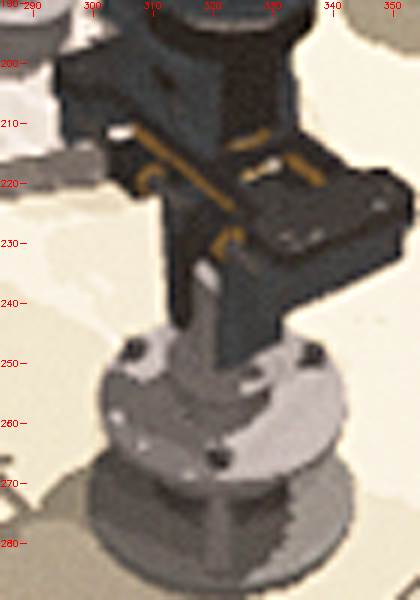

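The plug is in the bore with no change in force (wrist z still -3 N). I'll go on to contact and press.

>>> {"name": "move_arm", "arguments": {
  "commands": [
    [0.02,0,0,0.01,0,0,0],
    [0.02,0,0,0.006,0,0,0],
    [0.02,0,0,0.004,0,0,0],
    [0.02,0,0,0.004,0,0,0],
    [0.02,0,0,0,0,0,0]
  ]
}}

```text
time_s: 7.8
tcp_pos: [0.4658, -0.2221, 0.0859]
eef_rot: [[0.911, 0.413, -0.0], [0.413, -0.911, 0.0], [-0.0, -0.0, -1.0]]
wrist_force: [-2.5, 2.3, 4.5]
width: 0.0294
gripper_force: 60.0
```

>>> {"name": "move_arm", "arguments": {
  "commands": [
    [0.02,0,0,0.004,0,0,0],
    [0.02,0,0,0.004,0,0,0],
    [0.02,0,0,0.004,0,0,0],
    [0.02,0,0,0.002,0,0,0],
    [0.02,0,0,0,0,0,0]
  ]
}}

```text
time_s: 8.43
tcp_pos: [0.4659, -0.2222, 0.0723]
eef_rot: [[0.911, 0.413, 0.0], [0.413, -0.911, -0.0], [0.0, 0.0, -1.0]]
wrist_force: [-3.3, 3.3, 9.6]
width: 0.0292
gripper_force: 60.0
```

>>> {"name": "move_arm", "arguments": {
  "commands": [
    [0.02,0,0,0.002,0,0,0],
    [0.02,0,0,0.002,0,0,0],
    [0.02,0,0,0,0,0,0],
    [0.02,0,0,0,0,0,0],
    [0.02,0,0,0,0,0,0]
  ]
}}

```text
time_s: 9.05
tcp_pos: [0.4659, -0.2222, 0.0685]
eef_rot: [[0.911, 0.413, 0.0], [0.413, -0.911, -0.0], [0.0, 0.0, -1.0]]
wrist_force: [-3.5, 3.3, 11.7]
width: 0.0292
gripper_force: 60.0
```

```bash
python3 - <<'E'
from h import *
t=manip.camera("side")
s=manip.observe();p=s["tcp_pos"];print(s["time_s"],p,s["wrist_force"],s["ft_torque"])
for z in(.072,.055,.052,.049,.046):print(z,[proj("side",[.4657+.06*np.cos(a),-.2215+.06*np.sin(a),z]).round(1) for a in(0,np.pi,-np.pi/2)])
cv2.imwrite("pics/c7.png",crop(t,285,190,355,290,6))
E
```

```text
9.1 [ 0.46587224 -0.22216917  0.06848192] [-4.23138983  3.41755402 11.4506467 ] [ 0.43997328  0.65380598 -0.02629325]
0.072 [array([342. , 252.7]), array([300.8, 258.2]), array([326.2, 269.6])]
0.055 [array([341.8, 257.2]), array([300.9, 262.7]), array([326.1, 274.2])]
0.052 [array([341.8, 258. ]), array([300.9, 263.5]), array([326.1, 275. ])]
0.049 [array([341.7, 258.7]), array([300.9, 264.2]), array([326.1, 275.7])]
0.046 [array([341.7, 259.5]), array([301., 265.]), array([326.1, 276.5])]
```

View pics/c7.png

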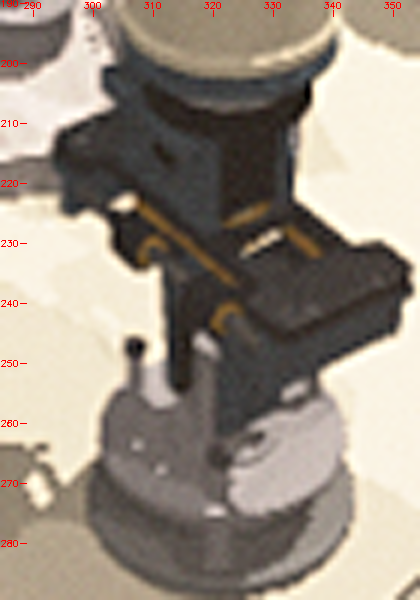

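The crop shows the collar on the ring and the ring well down, its front edge at row 275, about 20 mm. The fingers are clear of the cap nuts. There is a sideways force of about 5 N, so I'll ease it with a small shift.

>>> {"name": "move_arm", "arguments": {
  "commands": [
    [0.02,-0.0006,-0.0014,0,0,0,0],
    [0.02,0,0,0,0,0,0],
    [0.02,0,0,0,0,0,0],
    [0.02,0,0,0,0,0,0],
    [0.02,0,0,0,0,0,0]
  ]
}}

```text
time_s: 9.72
tcp_pos: [0.4658, -0.222, 0.0688]
eef_rot: [[0.911, 0.413, 0.002], [0.413, -0.911, -0.002], [0.001, 0.003, -1.0]]
wrist_force: [-0.9, -0.2, 11.9]
width: 0.0293
gripper_force: 60.0
```

The sideways force is gone and the spring push is about 15 N, which puts the ring about 20 mm down. I'll let it settle for one call, then hand in.

>>> {"name": "move_arm", "arguments": {
  "commands": [
    [0.02,0,0,0,0,0,0],
    [0.02,0,0,0,0,0,0],
    [0.02,0,0,0,0,0,0],
    [0.02,0,0,0,0,0,0],
    [0.02,0,0,0,0,0,0]
  ]
}}

```text
time_s: 10.35
tcp_pos: [0.4658, -0.2221, 0.0688]
eef_rot: [[0.911, 0.413, 0.002], [0.413, -0.911, -0.002], [0.001, 0.003, -1.0]]
wrist_force: [-0.6, -0.7, 12.4]
width: 0.0291
gripper_force: 60.0
```

```bash
python3 - <<'E'
from h import *
s=manip.observe();print(s["time_s"],s["tcp_pos"],s["wrist_force"],s["joint_vel"].round(3) if hasattr(s["joint_vel"],"round") else s["joint_vel"])
if s["wrist_force"][2]>9.5 and s["tcp_pos"][2]<.071: print(manip.job_done())
E
```

```text
10.35 [ 0.46582672 -0.22206825  0.0688331 ] [-0.64041199 -0.67879066 12.37643545] [-0.    -0.     0.    -0.     0.001  0.001]
the job is handed in; nothing more can be done
None
```

I handed the job in at 10.4 s with the medium flask upright in the ring, collar down, gripped at 60 N and pressed about 20 mm of the 24 mm travel (estimated from the arm height and the push force); no verdict came back.

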